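# Spring open the lunch tin

## Robot

A 6-joint arm with a two-finger parallel gripper is mounted at the origin on the work surface. World frame = base frame: x ahead of the robot, y to its left, z up, the work surface at z = 0. Lengths are in m, angles in rad, forces in N, time in s.
With the tool pointing down it reaches from about 0.3 to 1 m from the base axis. Payload 5.1 kg.
Tool frame: the origin (TCP) lies midway between the tips of the shut fingers; the grasp point (between the pads) lies 19 mm behind it; z points along the fingers, y is the line along which they close (so a half turn about z gives the same grasp; the last joint's range is limited). The gripper opens to 95 mm and grips with 3 to 60 N. Pads are 20 mm wide; open, the fingers measure 119 mm over their backs; the gripper's body (75 mm by 180 mm) begins 59 mm behind the grasp point.
Start: joints at [1.246, 0.124, 1.65, -0, 1.367, -0.083], TCP at [0.156, 0.631, 0.185] pointing down, gripper open.
Joint ranges: [-2.61, 2.61], [-1.02, 2.33], [0.03, 2.71], [-1.35, 4.49], [0.32, 2.68], [-2.91, 2.91]. Speed limits (rad/s): [2.57, 2.57, 3.14, 3.14, 3.14, 3.14].

## Interface

Orientations are given as a rotation vector (axis times angle).
In Python, from plant import r gives the robot as it stands.
- The arm moves only by the tool drive_tool, never from a script. Its argument "motion" is a list of rows, each an object of numbers: "x", "y", "z": the shift along the tool's x, y, z in cm; "wx", "wy", "wz": the turn, a rotation vector about the tool's x, y, z in rad. In form: [{"x": .., "y": .., "z": .., "wx": .., "wy": .., "wz": ..}, ...]. A call has exactly 8 rows; each row is the pose to reach, as a shift and turn from the pose commanded when the call began, along the tool's axes at that moment; what a row does not reach only later rows make up. A row lasts 1/10 s, in which the tool goes at most 50 mm and 8.59 degrees, less where a joint would pass 70% of its speed; a pose out of reach is approached as far as the arm can. A call with a gripper value outside its range is refused whole. "claw" is the opening, from -1 (shut) to 1 (fully open), set as the call begins (left out, the last holds). The fingers move at their own pace and stop on an object; "grip_force" is the grip in N (left out, the last holds). Time passes only in rows, so rows that repeat a pose let the fingers close, or fill a call up. It gives the time, the measured TCP pose, the force, the opening and the grip force at its end, in the units of the state.
- r.read_state(): the state, without advancing time (a new reading comes with each control period).
- r.grab_frame(name): name is "side" or "top"; returns a dict with "pixels" (420x560x3 uint8, blue, green, red), "depth" (420x560 float32, m along the optical axis (not along the pixel's ray), 0 where there is no reading), "fov_y" (degrees; the focal length in pixels is half the picture's height over the tangent of half this angle, whatever the lens; pixels are square), "cx", "cy" (the principal point, pixels), "dist_coeffs" ([k1, k2, p1, p2, k3] as OpenCV has them; the pictures are not rectified), "world_to_cam" (4x4, takes a point from world to camera coordinates). Camera axes: x right, y down, z forward; pixel columns grow to the right and rows downward; lengths in m; the calibration is good to about 2 mm. A picture is of the moment at which its call begins.
- r.finish_job(): hands the job in; it is judged then, once.
The state is a dict: "time": time; "joint_positions": joint angles; "qvel": joint speeds; "effort": joint torques, N m; "tool_pos": TCP position; "ee_rot": TCP orientation; "ft_force": force on the tool from outside, world axes, zero at the start; "wrist_torque": the same for the moment, N m; "opening": finger opening in m; "finger_force": force on a finger pad.
Only numpy, scipy, OpenCV 4.12 (cv2) and the standard library are available. Lean on these libraries where they do the work, as an engineer would, in place of code of your own. Each camera call takes 0.05 s, during which the arm holds its last target. There are 200 camera calls.

## Task

The lunch tin is shut. With a fingertip press its red thumb catch so that the sprung lid jumps ajar, take the finger off, and then gently push the lid by its front edge up and over until it stays wide open by itself. Do not pick anything up, leave the tin standing where it is, and do not disturb the things around it.

Things in the scene. Friction and masses are not known exactly. Their poses are not given: they have to be found in the camera images.
- lunch_tin: loose aluminium tin, 160 mm front to back (x), 180 wide (y), 62 high shut, 0.6 to 0.9 kg; slides or tips if pushed hard. Origin: centre of its underside; x points from the front (catch, robot's side) to the hinge at the back, z up. The front 50 mm is a shoulder only 40 mm high with the catch on it; behind it (x -30 to +80) is the 60 mm high box under the lid, whose front skirt is at x -32
- catch_pad (a point): centre of the top of the catch's red pad (tin frame x -65, y 0, z 47 mm, unpressed); pad 24 mm front to back, 50 wide. Pressed down here it frees the lid after 3 mm (4 to 5 N), stops at 5.5 mm (5 to 7 N), springs back when let go. Behind it stands a steel hook 20 mm wide, up to z 66, front face at x -44; it leans up to 6 mm towards the pad as this goes down: keep off the hook
- tin_catch (a joint): angle of the thumb catch, rad: 0 at rest, 0.24 at its stop; the lid is released at about 0.13
- tin_lid (a joint): lid angle, rad: 0 shut and hooked, 0.6 ajar, 1.57 upright, 1.9 wide open at its stop. Once freed it springs to 0.6 in half a second and rests there. From there only its weight (0.09 kg) and a damped hinge resist, under 1 N at the front edge; let go before upright it sinks back to 0.6, past upright it sinks slowly to 1.9 and stays. Pushed fully down it hooks shut again
- lid_edge (a point): middle of the lid's top front edge, on a circle of 112.5 mm radius about the hinge; with the lid ajar about 125 mm above the desk. The lid is a 2.5 mm panel, 112.5 mm front to back, 185 wide, with a skirt turned 10 mm down at front and sides, and a keeper lip 24 mm wide standing 4 mm out of the middle of the front skirt
- lid_hinge (a point): middle of the lid's hinge axis, which runs along the tin's y: at the tin's back, x +80, z 60 mm. The open lid leans about 36 mm out beyond the back of the tin
- jar_mid (a point): glass jar with yellow twist cap, 72 mm across, 105 mm high, loose; the point is its centre, half-way up. A bystander
- eraser: grey eraser block 56 by 24 by 14 mm lying flat, loose; origin at the centre of its underside. A bystander
- protractor: white plastic half-round protractor about 112 by 60 by 4 mm lying flat, loose; origin at the middle of its underside. A bystander
- clipboard: slim dark hardboard clipboard 225 by 160 by 4 mm with a sheet of paper, a steel spring clamp at its far end (up to 28 mm high), lying flat on the tin's left, loose; origin at the centre of its underside. A bystander
Things that resemble listed ones, but are neither listed nor needed, are in the scene too. There is more than one size of the lunch_tin; the job needs the middle-sized.

How it is judged:
On the way, in this order (a step that is already met when the one before it is completed fails the run):
1. the thumb catch is pressed far enough to let the lid go (value of joint tin_catch above 0.12 rad), for 0.05 s.
2. the lid stands ajar on its spring and the fingers are off the tin (value of joint tin_lid between 0.45 and 0.9 rad and contact force between the fingers and lunch_tin below 0.05 N), for 0.2 s.
At the end, for the whole second after the job is handed in: The lid rests wide open (beyond 1.75 rad, not moving), the catch is up again, the tin stands flat within 25 mm of where it stood, and the jar, eraser, protractor and clipboard are within 20 mm of where they were (value of joint tin_lid above 1.75 rad and velocity of joint tin_lid between -0.1 and 0.1 rad/s and value of joint tin_catch below 0.05 rad and distance of lunch_tin from where it was at the start of the episode below 0.025 m and angle between lunch_tin's own z axis and vertical below 0.05 rad and linear speed of lunch_tin below 0.02 m/s and distance of each of jar_mid, eraser, protractor, clipboard from where it was at the start of the episode below 0.02 m); the robot touches nothing.
It fails at once if the tin is lifted, tipped or shoved from its place (distance of lunch_tin from where it was at the start of the episode above 0.025 m or height (world z) of lunch_tin above 0.01 m or angle between lunch_tin's own z axis and vertical above 0.12 rad).
It fails at once if one of the things around it is moved (distance of any of jar_mid, eraser, protractor, clipboard from where it was at the start of the episode above 0.02 m).
It fails at once if one of the things around it is lifted (height (world z) of jar_mid above 0.0645 m or height (world z) of any of eraser, protractor, clipboard above 0.012 m).
It fails at once if the tin or its lid is squeezed or pressed hard enough to dent it (over 40 N) (contact force between the fingers and lunch_tin above 40 N).
It also fails if it takes over 45 s, if anything falls off the work surface, if the arm or the gripper's body presses on something with over 40 N, if the wrist force passes 120 N, or if a joint passes its speed limit or range.

## Working session

There is one attempt and no reset: what is moved stays moved. The work goes in short steps, Python scripts to look and compute and a tool call to move; the robot and the scene stay as the last step left them, time stands still between calls to the robot, and variables do not carry over. Pictures are saved under pics/ and viewed, at most 10 in all, crops included, and the job is handed in when it is done.

Besides the shell and the picture viewer there is one more tool, called after ">>>" as name(argument=value, ...) on one line, values as JSON. drive_tool: Moves the arm, as the interface text tells. Its arguments: {"type":"object","properties":{"motion":{"type":"array","items":{"type":"object","properties":{"x":{"type":"number"},"y":{"type":"number"},"z":{"type":"number"},"wx":{"type":"number"},"wy":{"type":"number"},"wz":{"type":"number"}}}},"claw":{"type":"number"},"grip_force":{"type":"number"}},"required":["motion"]}

```bash
mkdir -p pics
cat > h.py <<'E'
import numpy as np, cv2, pickle
from plant import r
def K(f):
    fl=210/np.tan(np.radians(f["fov_y"])/2); return np.array([[fl,0,f["cx"]],[0,fl,f["cy"]],[0,0,1]])
def world(f,u,v,z=None,w=1):
    """pixel->world by depth, or on plane z"""
    n=cv2.undistortPoints(np.array([[[u,v]]],float),K(f),np.array(f["dist_coeffs"],float))[0,0]
    T=np.linalg.inv(f["world_to_cam"]); d=T[:3,:3]@[n[0],n[1],1]; o=T[:3,3]
    if z is None:
        p=f["depth"][v-w:v+w+1,u-w:u+w+1]; s=np.median(p[p>0])
    else: s=(z-o[2])/d[2]
    return o+s*d
def proj(f,P):
    M=np.array(f["world_to_cam"]); return cv2.projectPoints(np.array(P,float).reshape(-1,3),cv2.Rodrigues(M[:3,:3])[0],M[:3,3],K(f),np.array(f["dist_coeffs"],float))[0][:,0]
E
python3 - <<'E'
from h import *
for n in("top","side"):
    f=r.grab_frame(n); pickle.dump(f,open(n+".pkl","wb")); cv2.imwrite(f"pics/{n}.png",f["pixels"])
print(r.read_state())
E
```

```text
{'time': 0.1, 'joint_positions': array([ 1.24636832e+00,  1.24382218e-01,  1.65151168e+00,  4.46153998e-06,
        1.36747352e+00, -8.25814836e-02]), 'qvel': array([-3.79029983e-04, -1.12593772e-03, -1.47700997e-03,  2.05093180e-03,
       -8.55358794e-04, -4.30668120e-05]), 'effort': array([-3.29277520e-05, -4.18880868e+01, -3.61096823e+01,  7.75966560e-02,
        4.60763311e-02, -4.68216604e-05]), 'tool_pos': array([0.15549081, 0.63049489, 0.18396256]), 'ee_rot': array([-3.78923960e-01, -3.11829010e+00,  2.72855811e-03]), 'ft_force': array([ 0.19936676, -0.10200289,  0.54676444]), 'wrist_torque': array([ 0.00415948, -0.0026063 , -0.02894967]), 'finger_force': 0.0, 'opening': 0.09511409813767266}
```

View pics/top.png

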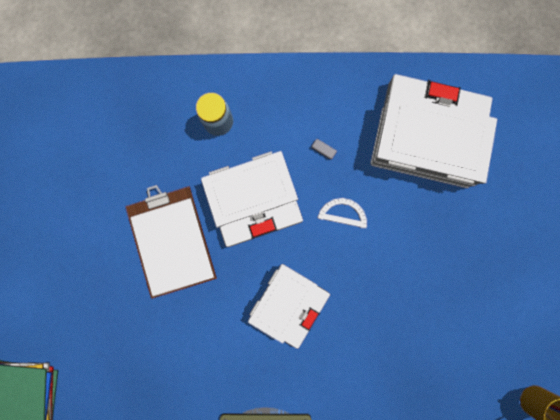

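View pics/side.png

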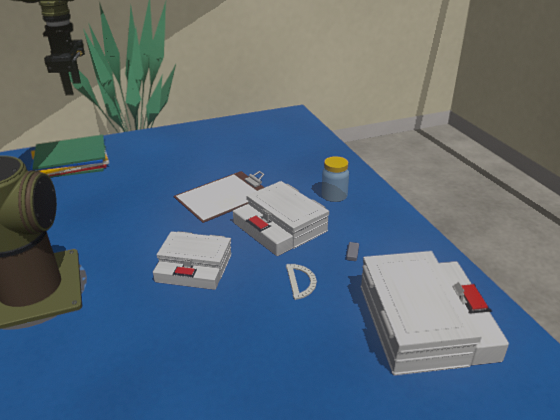

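Candidates in the top view are the small tin (290,305), the middle tin (252,200), which sits right of the clipboard with its catch at (262,227), and the large tin (437,132). By size and neighbours I choose the one at (252,200), and check it in a close crop.

Run:
```python
from h import *
f=pickle.load(open("top.pkl","rb"))
c=f["pixels"][140:255,190:310]; cv2.imwrite("pics/crop.png",cv2.resize(c,None,fx=5,fy=5,interpolation=cv2.INTER_CUBIC))
for n,u,v in [("lid BL",207,184),("lid BR",279,156),("lid FL",215,223),("lid FR",297,196),("lidc",248,190),("pad",262,228),("jar",211,106),("eraser",323,149),("prot",344,202)]:
    print(n,world(f,u,v).round(4), f["pixels"][v,u])
hsv=cv2.cvtColor(f["pixels"],cv2.COLOR_BGR2HSV); m=((hsv[...,0]<8)|(hsv[...,0]>172))&(hsv[...,1]>150)&(hsv[...,2]>120)
m[:, :245]=0;m[:,280:]=0;m[:210]=0;m[245:]=0
ys,xs=np.nonzero(m); print("red",len(xs),xs.mean(),ys.mean(),world(f,xs.mean(),ys.mean(),.047), cv2.minAreaRect(np.c_[xs,ys].astype(np.float32)))
b=np.array([world(f,*p,.047) for p in cv2.boxPoints(cv2.minAreaRect(np.c_[xs,ys].astype(np.float32)))]);print(b.round(4))
```

```text
lid BL [0.6167 0.123  0.0626] [229 228 229]
lid BR [ 0.6772 -0.0347  0.0627] [226 227 228]
lid FL [0.5347 0.1152 0.0026] [161 149 145]
lid FR [ 0.5963 -0.0751  0.0009] [177 139 118]
lidc [0.6027 0.0331 0.0629] [229 228 230]
pad [0.5207 0.0038 0.0461] [ 43  53 222]
jar [0.7772 0.1083 0.1057] [ 70 211 227]
eraser [ 0.7042 -0.136   0.0125] [163 157 160]
prot [ 0.5813 -0.1834  0.0038] [227 227 227]
red 255 262.01176470588234 227.6156862745098 [0.52148059 0.00369839 0.047     ] ((262.0, 227.5), (11.067971229553223, 23.084625244140625), 71.56504821777344)
[[ 0.5254  0.0316  0.047 ]
 [ 0.5412 -0.0165  0.047 ]
 [ 0.5181 -0.0241  0.047 ]
 [ 0.5023  0.0239  0.047 ]]
```

View pics/crop.png

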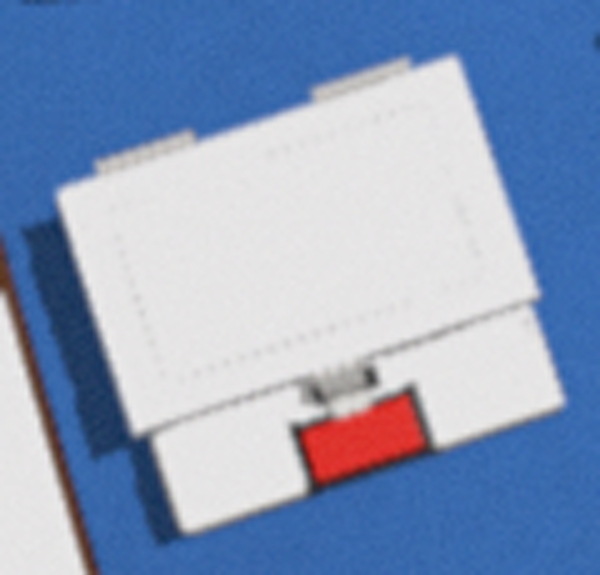

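Crop confirms the shut middle tin: lid corners at full-image (202,178), (281,151), (298,200), (217,227), and the red pad centre near (262,228).

```bash
cat >> h.py <<'E'
from scipy.spatial.transform import Rotation as R
import json,os
def tin(): return json.load(open("tin.json"))   # ox,oy,yaw
def plan(x,y,z,tilt=0):
    """shift (cm) / turn in tool axes from present pose to a tin-frame TCP pose (mm); tool x = tin -x, tilt about tin y (+: body leans to robot)"""
    ox,oy,yaw=tin(); c,s=np.cos(yaw),np.sin(yaw)
    P=np.array([ox+(c*x-s*y)/1000,oy+(s*x+c*y)/1000,z/1000])
    Rt=R.from_euler('z',yaw)*R.from_euler('y',-tilt)*R.from_matrix(np.diag([-1.,1,-1]))
    S=r.read_state(); Rc=R.from_rotvec(S["ee_rot"])
    return (Rc.inv().apply(P-S["tool_pos"])*100).round(2),(Rc.inv()*Rt).as_rotvec().round(3)
def where():
    S=r.read_state(); ox,oy,yaw=tin(); return (R.from_euler('z',-yaw).apply(S["tool_pos"]-[ox,oy,0])*1000).round(1), S["ft_force"].round(2), S["time"]
E
python3 - <<'E'
from h import *
f=pickle.load(open("top.pkl","rb"))
q=[world(f,u,v,.062) for u,v in [(202,178),(281,151.4),(297.6,200),(217,227.4)]]
BL,BR,FR,FL=[p[:2] for p in q]
print(np.linalg.norm(BL-BR),np.linalg.norm(FL-FR),np.linalg.norm(BL-FL),np.linalg.norm(BR-FR))
d=(BL-BR)+(FL-FR); yaw=np.arctan2(-d[0],d[1]); e=(BL-FL)+(BR-FR); print(yaw,np.arctan2(e[1],e[0]))
yaw=(yaw+np.arctan2(e[1],e[0]))/2; X=np.array([np.cos(yaw),np.sin(yaw)])
o1=(BL+BR+FL+FR)/4-.024*X; o2=np.array([.5215,.0037])+.065*X; print(o1,o2)
o=(o1+o2)/2; json.dump([*o,yaw],open("tin.json","w"))
print(plan(-68,0,100))
E
```

```text
0.18264748967281502 0.18419520238406012 0.11358516960231171 0.11309021759517207
0.3208079856997871 0.31037751443998535
[0.58213038 0.02285155] [0.58328982 0.0238747 ]
(array([-50.25, -52.3 ,   8.48]), array([-0.002, -0.001, -0.557]))
```

>>> drive_tool(motion=[{"x":-3,"y":-3,"wz":-0.07},{"x":-6,"y":-6.2,"wz":-0.14},{"x":-9.5,"y":-9.5,"wz":-0.21},{"x":-13,"y":-13,"wz":-0.28},{"x":-16,"y":-16.5,"wz":-0.35},{"x":-19,"y":-20,"wz":-0.42},{"x":-22,"y":-23,"wz":-0.49},{"x":-25,"y":-26,"wz":-0.557}], claw=-1)

```text
invalid input at $.motion[0]: expected keys x, y, z, wx, wy, wz
```

```bash
python3 -c "
from h import *
print(plan(-68,0,75),where())"
```

```text
(array([-50.25, -52.29,  10.98]), array([-0.002, -0.001, -0.557])) (array([-217.7,  709.7,  184. ]), array([ 0.2 , -0.1 ,  0.55]), 0.1)
```

>>> drive_tool(motion=[{"x":-3,"y":-3,"z":0,"wx":0,"wy":0,"wz":-0.07},{"x":-6,"y":-6.2,"z":0,"wx":0,"wy":0,"wz":-0.14},{"x":-9.5,"y":-9.5,"z":0,"wx":0,"wy":0,"wz":-0.21},{"x":-13,"y":-13,"z":0,"wx":0,"wy":0,"wz":-0.28},{"x":-16,"y":-16.5,"z":0,"wx":0,"wy":0,"wz":-0.35},{"x":-19,"y":-20,"z":0,"wx":0,"wy":0,"wz":-0.42},{"x":-22,"y":-23,"z":0,"wx":0,"wy":0,"wz":-0.49},{"x":-25,"y":-26,"z":0,"wx":0,"wy":0,"wz":-0.557}], claw=-1)

```text
time: 0.9
tool_pos: [0.3364, 0.317, 0.1847]
ee_rot: [0.498, -3.102, 0.0]
ft_force: [0.8, 0.2, 0.3]
opening: 0.0368
finger_force: 0.0
```

```bash
python3 -c "
from h import *
print(plan(-68,0,75),where())"
```

```text
(array([ -7.41, -35.58,  10.97]), array([-0.   , -0.   ,  0.003])) (array([-143. ,  355.6,  184.7]), array([0.78, 0.16, 0.28]), 0.9)
```

>>> drive_tool(motion=[{"x":-1,"y":-4.5,"z":0,"wx":0,"wy":0,"wz":0},{"x":-2,"y":-9,"z":0,"wx":0,"wy":0,"wz":0},{"x":-3,"y":-13.5,"z":0,"wx":0,"wy":0,"wz":0},{"x":-4,"y":-18,"z":0,"wx":0,"wy":0,"wz":0},{"x":-5,"y":-22.5,"z":1,"wx":0,"wy":0,"wz":0},{"x":-6,"y":-27,"z":2.5,"wx":0,"wy":0,"wz":0},{"x":-7,"y":-31.5,"z":4,"wx":0,"wy":0,"wz":0},{"x":-7.4,"y":-35.5,"z":5,"wx":0,"wy":0,"wz":0}])

```text
time: 1.7
tool_pos: [0.5167, 0.0022, 0.1335]
ee_rot: [0.492, -3.101, -0.001]
ft_force: [0.3, 1.1, -0.2]
opening: 0.0003
finger_force: 0.0
```

```bash
python3 -c "
from h import *
f=r.grab_frame('side');pickle.dump(f,open('s2.pkl','wb'))
cv2.imwrite('pics/s2.png',cv2.resize(f['pixels'][120:270,180:360],None,fx=4,fy=4,interpolation=cv2.INTER_CUBIC))
print(plan(-68,0,60),where())"
```

```text
(array([-0.22,  0.43,  7.2 ]), array([-0.002, -0.003, -0.004])) (array([-70. ,  -4.1, 132. ]), array([-0.85, -3.22, -0.01]), 1.75)
```

View pics/s2.png

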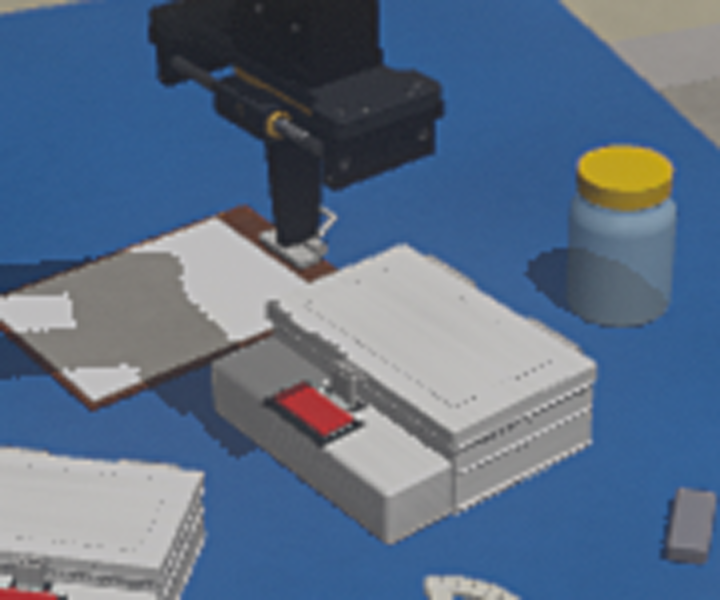

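The side view shows the shut fingertip (crop 295,240) above and in front of the lid, with the pad at (317,410). I descend to just above the pad.

>>> drive_tool(motion=[{"x":0,"y":0.2,"z":2,"wx":0,"wy":0,"wz":0},{"x":0,"y":0.2,"z":4,"wx":0,"wy":0,"wz":0},{"x":0,"y":0.2,"z":6,"wx":0,"wy":0,"wz":0},{"x":0,"y":0.2,"z":7,"wx":0,"wy":0,"wz":0},{"x":0,"y":0.2,"z":7.5,"wx":0,"wy":0,"wz":0},{"x":0,"y":0.2,"z":7.8,"wx":0,"wy":0,"wz":0},{"x":0,"y":0.2,"z":7.8,"wx":0,"wy":0,"wz":0},{"x":0,"y":0.2,"z":7.8,"wx":0,"wy":0,"wz":0}])

```text
time: 2.55
tool_pos: [0.5166, 0.0061, 0.058]
ee_rot: [-0.493, 3.101, -0.001]
ft_force: [-0.1, 0.7, 0.1]
opening: 0.0004
finger_force: 0.0
```

```bash
python3 -c "
from h import *
print(plan(-68,0,44),where())
f=r.grab_frame('side')
cv2.imwrite('pics/s3.png',cv2.resize(f['pixels'][180:260,220:330],None,fx=6,fy=6,interpolation=cv2.INTER_CUBIC))"
```

```text
(array([-0.01, -0.41,  1.4 ]), array([-0.001,  0.001, -0.   ])) (array([-68.2,   4.1,  58. ]), array([-0.07,  0.71,  0.1 ]), 2.55)
```

View pics/s3.png

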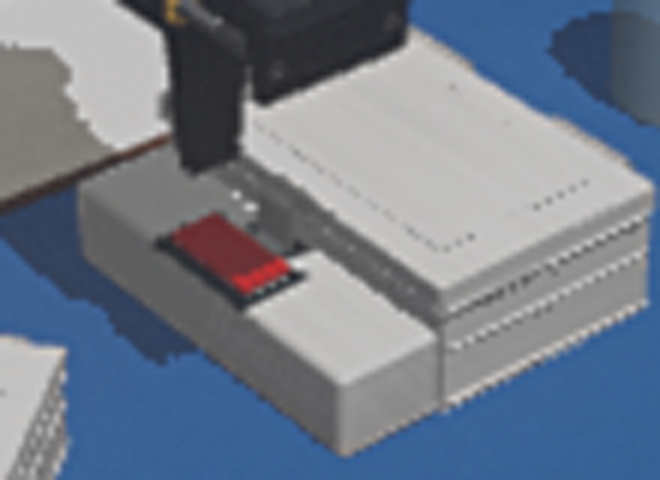

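The fingertip (crop 210,168) seems too far from the pad (230,255). I check by projecting the TCP and reading the depth.

```bash
python3 -c "
from h import *
S=r.read_state();print(S['tool_pos'])
for n in('side','top'):
    f=r.grab_frame(n);pickle.dump(f,open(n+'3.pkl','wb'))
    p=proj(f,[S['tool_pos'],[.5215,.0037,.047]]);print(n,p, (p-[220,180])*6)
f=pickle.load(open('side3.pkl','rb'))
for c in [(210,160),(210,140),(210,100),(200,150),(225,150),(230,240)]:
    print(c,world(f,220+c[0]//6,180+c[1]//6,w=0).round(4))
g=pickle.load(open('top.pkl','rb'));h0=pickle.load(open('side.pkl','rb'))
print(world(h0,220+230//6,180+255//6).round(4),world(h0,220+440//6,180+285//6).round(4), h0['pixels'][222,258])
t=pickle.load(open('top3.pkl','rb'))
cv2.imwrite('pics/t3.png',cv2.resize(t['pixels'][140:255,190:310],None,fx=5,fy=5,interpolation=cv2.INTER_CUBIC))
"
```

```text
[0.51665433 0.00610389 0.05804258]
side [[255.18061694 216.8231873 ]
 [257.57174381 220.73962106]] [[211.08370161 220.93912379]
 [225.43046284 244.43772639]]
top [[260.61638506 229.63188873]
 [262.01101289 227.60684383]] [[243.69831039 297.79133236]
 [252.06607734 285.64106299]]
(210, 160) [ 0.5149 -0.0017  0.0941]
(210, 140) [ 0.5152 -0.002   0.1026]
(210, 100) [ 5.164e-01 -1.000e-04  1.204e-01]
(200, 150) [ 0.5088 -0.0063  0.1011]
(225, 150) [0.5214 0.003  0.0925]
(230, 240) [0.5231 0.0052 0.0478]
[ 0.5207 -0.002   0.0473] [ 0.5835 -0.07    0.0618] [ 55  52 162]
```

View pics/t3.png

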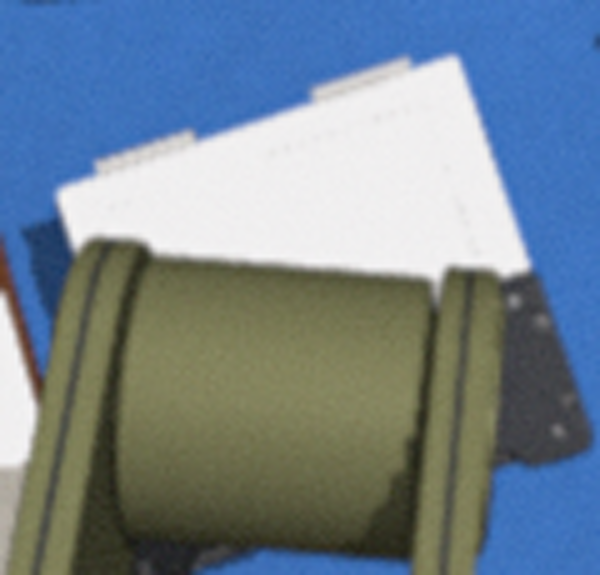

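```bash
python3 -c "
from h import *
f=pickle.load(open('side3.pkl','rb'))
for u in (255,258,263,270,278):
    print(u)
    for v in range(168,224,3):
        try: print('  ',v,world(f,u,v,w=0).round(3),f['pixels'][v,u])
        except Exception: pass
" | head -120
python3 - <<'E'
import sys;sys.path.insert(0,'.')
from h import *
S=r.read_state();print(S['joint_positions'],S['ft_force'],S['opening'])
E
```

```text
255
   168 [ 0.505 -0.045  0.219] [50 42 41]
   171 [ 0.506 -0.043  0.211] [45 40 37]
   174 [ 0.506 -0.04   0.202] [51 43 41]
   177 [ 0.507 -0.037  0.193] [52 60 69]
   180 [ 0.511 -0.024  0.177] [49 43 40]
   183 [ 0.504 -0.045  0.183] [107 103 103]
   186 [ 0.502 -0.05   0.178] [53 48 49]
   189 [ 0.515 -0.007  0.143] [49 45 44]
   192 [ 0.514 -0.009  0.137] [50 45 44]
   195 [ 0.515 -0.005  0.126] [50 46 45]
   198 [ 0.515 -0.003  0.117] [51 46 45]
   201 [ 0.515 -0.004  0.109] [51 47 46]
   204 [ 0.514 -0.005  0.102] [51 48 47]
   207 [0.516 0.002 0.089] [57 54 54]
   210 [0.533 0.06  0.04 ] [122 123 124]
   213 [0.528 0.045 0.042] [123 123 123]
   216 [0.521 0.022 0.049] [ 49  45 105]
   219 [0.518 0.013 0.047] [ 53  49 108]
   222 [0.514 0.    0.048] [ 54  49 109]
258
   168 [ 0.511 -0.047  0.219] [46 39 37]
   171 [ 0.51  -0.051  0.215] [45 40 39]
   174 [ 0.508 -0.055  0.21 ] [61 54 51]
   177 [ 0.509 -0.053  0.201] [55 48 47]
   180 [ 0.504 -0.067  0.202] [50 44 43]
   183 [ 0.517 -0.024  0.168] [48 43 41]
   186 [ 0.506 -0.059  0.182] [64 61 59]
   189 [ 0.522 -0.007  0.1
[... 2265 characters left out ...]
 45]
   186 [ 0.547 -0.072  0.181] [51 45 43]
   189 [ 0.548 -0.071  0.172] [48 43 41]
   192 [0.603 0.083 0.064] [193 195 197]
   195 [0.598 0.07  0.064] [187 190 190]
   198 [0.594 0.058 0.063] [187 189 190]
   201 [0.589 0.045 0.063] [187 189 190]
   204 [0.585 0.033 0.062] [187 189 190]
   207 [0.579 0.016 0.065] [186 188 189]
   210 [0.574 0.004 0.065] [187 189 190]
   213 [ 0.571 -0.005  0.063] [192 193 195]
   216 [ 0.566 -0.017  0.063] [195 197 198]
   219 [ 0.564 -0.024  0.059] [92 91 90]
   222 [ 0.565 -0.021  0.048] [93 92 93]
[-9.21699093e-02 -5.68582015e-02  2.05976751e+00  7.98178294e-06
  1.13730402e+00 -1.97820595e+00] [0.54670063 0.01249027 0.43619507] 0.00011546713636651748
```

```bash
python3 -c "
from h import *
f=pickle.load(open('side3.pkl','rb'));S=r.read_state();Rc=R.from_rotvec(S['ee_rot'])
print(where())
for dz in (25,30,35):
    P=[S['tool_pos']+[0,0,dz/1000]+Rc.apply([a/1000,b/1000,0]) for a,b in[(10,-12),(10,12),(-10,-12),(-10,12)]]
    print(dz,((proj(f,P)-[220,180]+.5)*6).round())
c=f['pixels'][180:220,235:275]
cv2.imwrite('pics/s4.png',cv2.resize(c,None,fx=15,fy=15,interpolation=cv2.INTER_NEAREST))
m=(f['pixels'].max(2)<70)
for v in range(190,211): print(v,np.nonzero(m[v,240:275])[0]+240)
"
```

```text
(array([-68.3,   4.1,  57.8]), array([0.55, 0.01, 0.44]), 2.7)
25 [[209. 194.]
 [173. 168.]
 [250. 176.]
 [214. 150.]]
30 [[209. 183.]
 [173. 157.]
 [250. 166.]
 [214. 140.]]
35 [[208. 173.]
 [172. 147.]
 [249. 155.]
 [213. 129.]]
190 [248 249 250 251 252 253 254 255 256 257 258 259 260 261 262 263 264 265
 266 267 268 269 270 271 272 273 274]
191 [249 250 251 252 253 254 255 256 257 258 259 260 262 263 264 265 266 267
 268 269 270 271 272 273 274]
192 [249 250 251 252 253 254 255 256 257 258 259 260 262 263 264 265 267 268
 269 270 271 272 273 274]
193 [249 250 251 252 253 254 255 256 257 258 259 260 262 263 264 265 266 267
 268 269 270 271 272]
194 [249 250 251 252 253 254 255 256 257 258 259 262 263 264 265 266 267 268
 269 270]
195 [249 250 251 252 253 254 255 256 257 258 259 262 263 264 265 266 267]
196 [248 249 250 251 252 253 254 255 256 257 258 259 263 264 265]
197 [248 249 250 251 252 253 254 255 256 257 258 259]
198 [249 250 251 252 253 254 255 256 257 258 259]
199 [249 250 251 252 253 254 255 256 257 258 259]
200 [249 250 251 252 253 254 255 256 257 258 259]
201 [249 250 251 252 253 254 255 256 257 258 259]
202 [249 250 251 252 253 254 255 256 257 258 259]
203 [249 250 251 252 253 254 255 256 257 258]
204 [250 251 252 253 254 255 256 257 258 259]
205 [250 251 252 253 254 255 256 257 258 259]
206 [240 250 251 252 253 254 255 256 257 258]
207 [250 251 252 253 254 255 256]
208 [252 253]
209 []
210 []
```

The camera shows the tip at about z 90 while the readout says 58. The whole gripper looks about 33 mm higher than reported. I descend in guarded steps and watch the force.

>>> drive_tool(motion=[{"x":0,"y":-0.2,"z":0.3,"wx":0,"wy":0,"wz":0},{"x":0,"y":-0.4,"z":0.6,"wx":0,"wy":0,"wz":0},{"x":0,"y":-0.4,"z":0.9,"wx":0,"wy":0,"wz":0},{"x":0,"y":-0.4,"z":1.1,"wx":0,"wy":0,"wz":0},{"x":0,"y":-0.4,"z":1.3,"wx":0,"wy":0,"wz":0},{"x":0,"y":-0.4,"z":1.3,"wx":0,"wy":0,"wz":0},{"x":0,"y":-0.4,"z":1.3,"wx":0,"wy":0,"wz":0},{"x":0,"y":-0.4,"z":1.3,"wx":0,"wy":0,"wz":0}])

```text
time: 3.5
tool_pos: [0.5173, 0.0023, 0.0442]
ee_rot: [-0.493, 3.102, -0.0]
ft_force: [-0.4, 0.8, 0.6]
opening: 0.0007
finger_force: 0.0
```

```bash
cat >> h.py <<'E'
def tip(n):
    f=r.grab_frame("side"); m=(f["pixels"].max(2)<66)[:,249:260]; m[:185]=True
    v=[np.argmin(m[:,i]) for i in range(11)]
    print("tip rows",v,[world(f,249+i,v[i]-2,w=0).round(3).tolist() for i in (2,4,6)])
    cv2.imwrite(f"pics/{n}.png",cv2.resize(f["pixels"][170:260,220:330],None,fx=6,fy=6,interpolation=cv2.INTER_CUBIC))
E
python3 -c "
from h import *
tip('a1');print(where())"
```

```text
tip rows [np.int64(185), np.int64(185), np.int64(185), np.int64(185), np.int64(185), np.int64(187), np.int64(188), np.int64(189), np.int64(189), np.int64(190), np.int64(191)] [[0.499, -0.03, 0.175], [0.503, -0.032, 0.176], [0.51, -0.023, 0.161]]
(array([-68.7,   0.3,  44.2]), array([-0.52, -1.06,  0.41]), 3.55)
```

No force at a reading of 44 confirms the offset; the tip is at about 78 mm. I go 2.2 cm further.

>>> drive_tool(motion=[{"x":0,"y":0,"z":0.4,"wx":0,"wy":0,"wz":0},{"x":0,"y":0,"z":0.8,"wx":0,"wy":0,"wz":0},{"x":0,"y":0,"z":1.2,"wx":0,"wy":0,"wz":0},{"x":0,"y":0,"z":1.6,"wx":0,"wy":0,"wz":0},{"x":0,"y":0,"z":1.9,"wx":0,"wy":0,"wz":0},{"x":0,"y":0,"z":2.2,"wx":0,"wy":0,"wz":0},{"x":0,"y":0,"z":2.2,"wx":0,"wy":0,"wz":0},{"x":0,"y":0,"z":2.2,"wx":0,"wy":0,"wz":0}])

```text
time: 4.35
tool_pos: [0.5172, 0.0023, 0.022]
ee_rot: [0.493, -3.103, -0.0]
ft_force: [-0.1, -0.9, 0.6]
opening: 0.0002
finger_force: 0.0
```

```bash
python3 -c "
from h import *
tip('a2');print(where())"
```

```text
tip rows [np.int64(193), np.int64(193), np.int64(192), np.int64(192), np.int64(193), np.int64(193), np.int64(196), np.int64(197), np.int64(197), np.int64(199), np.int64(200)] [[0.501, -0.021, 0.152], [0.504, -0.027, 0.152], [0.509, -0.027, 0.143]]
(array([-68.7,   0.3,  22.2]), array([-0.29,  0.17,  1.05]), 4.4)
```

View pics/a2.png

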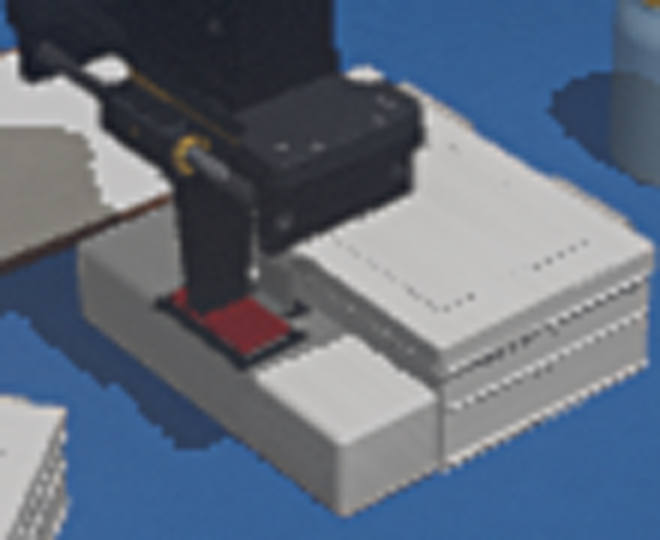

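The fingertip (210,310) is now just above the red pad (235,320). I press in small steps.

>>> drive_tool(motion=[{"x":0,"y":0,"z":0.15,"wx":0,"wy":0,"wz":0},{"x":0,"y":0,"z":0.3,"wx":0,"wy":0,"wz":0},{"x":0,"y":0,"z":0.45,"wx":0,"wy":0,"wz":0},{"x":0,"y":0,"z":0.6,"wx":0,"wy":0,"wz":0},{"x":0,"y":0,"z":0.7,"wx":0,"wy":0,"wz":0},{"x":0,"y":0,"z":0.7,"wx":0,"wy":0,"wz":0},{"x":0,"y":0,"z":0.7,"wx":0,"wy":0,"wz":0},{"x":0,"y":0,"z":0.7,"wx":0,"wy":0,"wz":0}])

```text
time: 5.2
tool_pos: [0.5168, 0.0021, 0.0154]
ee_rot: [0.493, -3.101, 0.0]
ft_force: [-3.3, -1.2, 4.8]
opening: 0.0006
finger_force: 2.8
```

```bash
python3 -c "
from h import *
tip('a3');print(where())
f=r.grab_frame('side');print([world(f,u,v).round(3).tolist() for u,v in[(300,200),(310,205),(320,210),(293,228)]])"
```

```text
tip rows [np.int64(197), np.int64(195), np.int64(195), np.int64(195), np.int64(195), np.int64(197), np.int64(199), np.int64(200), np.int64(200), np.int64(201), np.int64(222)] [[0.5, -0.026, 0.147], [0.504, -0.026, 0.146], [0.509, -0.026, 0.134]]
(array([-69.2,   0.3,  15.4]), array([-3.62, -1.42,  5.52]), 5.25)
[[0.63, 0.001, 0.082], [0.645, -0.026, 0.081], [0.662, -0.045, 0.074], [0.584, -0.069, 0.058]]
```

The lid is already rising (z 82 mm at points that were 63), so I lift off, back and up.

>>> drive_tool(motion=[{"x":0,"y":0,"z":-0.5,"wx":0,"wy":0,"wz":0},{"x":0.2,"y":0,"z":-1.2,"wx":0,"wy":0,"wz":0},{"x":0.8,"y":0,"z":-2,"wx":0,"wy":0,"wz":0},{"x":1.5,"y":0,"z":-3,"wx":0,"wy":0,"wz":0},{"x":2,"y":0,"z":-4,"wx":0,"wy":0,"wz":0},{"x":2,"y":0,"z":-5,"wx":0,"wy":0,"wz":0},{"x":2,"y":0,"z":-5.5,"wx":0,"wy":0,"wz":0},{"x":2,"y":0,"z":-5.5,"wx":0,"wy":0,"wz":0}])

```text
time: 6.1
tool_pos: [0.4992, -0.004, 0.0715]
ee_rot: [-0.493, 3.1, -0.001]
ft_force: [1.4, 0.5, -0.1]
opening: 0.0006
finger_force: 0.0
```

```bash
python3 -c "
from h import *
f=r.grab_frame('side');pickle.dump(f,open('s5.pkl','wb'));print(where())
cv2.imwrite('pics/s5.png',cv2.resize(f['pixels'][130:265,205:345],None,fx=4.4,fy=4.4,interpolation=cv2.INTER_CUBIC))"
```

```text
(array([-88.4,   0.2,  70.7]), array([-0.18,  0.22, -0.62]), 6.15)
```

View pics/s5.png

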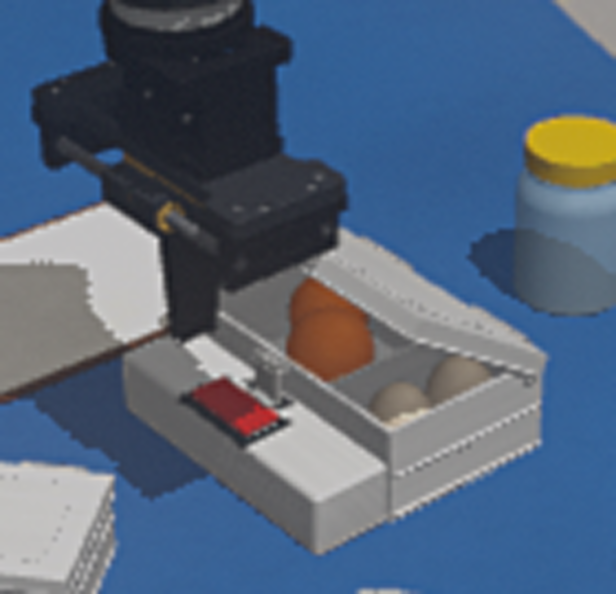

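The lid stands ajar, showing the oranges and eggs (4.4x crop: lid edge from (310,265) to (400,330)), and the finger is clear at (190,330). Pad contact puts the true tip height at the reading plus about 28 mm, so I approach the lid edge.

>>> drive_tool(motion=[{"x":-1,"y":0,"z":0,"wx":0,"wy":0,"wz":0},{"x":-2,"y":0,"z":0,"wx":0,"wy":0,"wz":0},{"x":-3,"y":0,"z":0,"wx":0,"wy":0,"wz":0},{"x":-4,"y":0,"z":0,"wx":0,"wy":0,"wz":0},{"x":-4.6,"y":0,"z":0,"wx":0,"wy":0,"wz":0},{"x":-5.2,"y":0,"z":0,"wx":0,"wy":0,"wz":0},{"x":-5.6,"y":0,"z":0,"wx":0,"wy":0,"wz":0},{"x":-5.6,"y":0,"z":0,"wx":0,"wy":0,"wz":0}])

```text
time: 6.95
tool_pos: [0.5518, 0.0136, 0.0701]
ee_rot: [0.493, -3.103, -0.0]
ft_force: [0.5, 0.2, 0.6]
opening: 0.0003
finger_force: 0.0
```

>>> drive_tool(motion=[{"x":-0.5,"y":0,"z":-0.3,"wx":0,"wy":0,"wz":0},{"x":-1,"y":0,"z":-0.6,"wx":0,"wy":0,"wz":0},{"x":-1.5,"y":0,"z":-0.9,"wx":0,"wy":0,"wz":0},{"x":-2,"y":0,"z":-1.2,"wx":0,"wy":0,"wz":0},{"x":-2.5,"y":0,"z":-1.6,"wx":0,"wy":0,"wz":0},{"x":-3,"y":0,"z":-2,"wx":0,"wy":0,"wz":0},{"x":-3.4,"y":0,"z":-2.2,"wx":0,"wy":0,"wz":0},{"x":-3.4,"y":0,"z":-2.2,"wx":0,"wy":0,"wz":0}])

```text
time: 7.75
tool_pos: [0.5832, 0.0234, 0.094]
ee_rot: [0.493, -3.1, 0.002]
ft_force: [0.7, -0.6, 0.3]
opening: 0.0006
finger_force: 0.9
```

```bash
python3 -c "
from h import *
f=r.grab_frame('side');pickle.dump(f,open('s6.pkl','wb'));print(where())
cv2.imwrite('pics/s6.png',cv2.resize(f['pixels'][120:265,205:345],None,fx=4.1,fy=4.1,interpolation=cv2.INTER_CUBIC))"
```

```text
(array([ 1. , -0.1, 93.5]), array([-2.27, -0.52,  1.48]), 7.8)
```

View pics/s6.png

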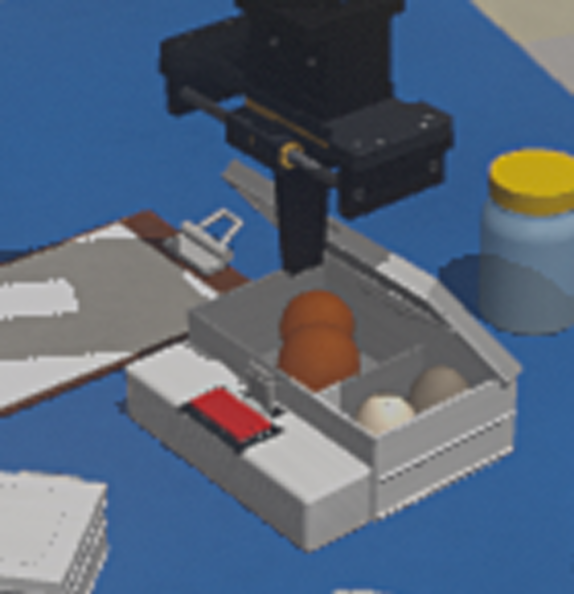

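The finger (4.1x crop 305,265) is pushing the lid up by its front edge, and the tin has not moved. I continue along the arc.

>>> drive_tool(motion=[{"x":-0.5,"y":0,"z":-0.3,"wx":0,"wy":0,"wz":0},{"x":-1,"y":0,"z":-0.6,"wx":0,"wy":0,"wz":0},{"x":-1.5,"y":0,"z":-0.9,"wx":0,"wy":0,"wz":0},{"x":-2,"y":0,"z":-1.2,"wx":0,"wy":0,"wz":0},{"x":-2.5,"y":0,"z":-1.4,"wx":0,"wy":0,"wz":0},{"x":-3,"y":0,"z":-1.6,"wx":0,"wy":0,"wz":0},{"x":-3.5,"y":0,"z":-1.7,"wx":0,"wy":0,"wz":0},{"x":-4,"y":0,"z":-1.8,"wx":0,"wy":0,"wz":0}])

```text
time: 8.6
tool_pos: [0.6222, 0.0366, 0.11]
ee_rot: [0.493, -3.103, -0.0]
ft_force: [-1.1, 0.1, 1.0]
opening: 0.0004
finger_force: 0.2
```

>>> drive_tool(motion=[{"x":-0.5,"y":0,"z":-0.1,"wx":0,"wy":0,"wz":0},{"x":-1,"y":0,"z":-0.2,"wx":0,"wy":0,"wz":0},{"x":-1.5,"y":0,"z":-0.2,"wx":0,"wy":0,"wz":0},{"x":-2,"y":0,"z":-0.2,"wx":0,"wy":0,"wz":0},{"x":-2.5,"y":0,"z":-0.2,"wx":0,"wy":0,"wz":0},{"x":-3,"y":0,"z":-0.2,"wx":0,"wy":0,"wz":0},{"x":-3.4,"y":0,"z":-0.2,"wx":0,"wy":0,"wz":0},{"x":-3.6,"y":0,"z":-0.2,"wx":0,"wy":0,"wz":0}])

```text
time: 9.4
tool_pos: [0.6564, 0.0477, 0.112]
ee_rot: [-0.493, 3.103, 0.0]
ft_force: [-0.3, -0.7, -0.4]
opening: 0.0007
finger_force: 0.0
```

```bash
python3 -c "
from h import *
f=r.grab_frame('side');print(where())
cv2.imwrite('pics/s7.png',cv2.resize(f['pixels'][100:265,205:365],None,fx=3.6,fy=3.6,interpolation=cv2.INTER_CUBIC))"
```

```text
(array([ 77.7,   0.3, 112. ]), array([-1.33, -0.15, -0.04]), 9.45)
```

View pics/s7.png

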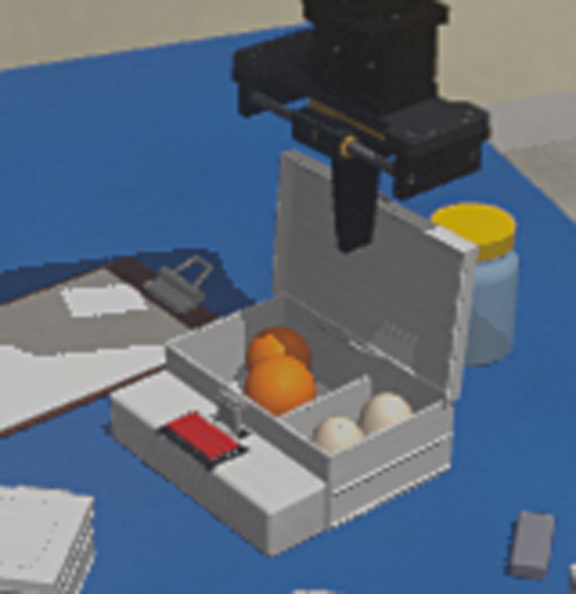

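The lid is past upright, with the finger in front of it at (355,245) in the crop and no force on it. I back away toward the robot and up, then check that it settles.

>>> drive_tool(motion=[{"x":1,"y":0,"z":0,"wx":0,"wy":0,"wz":0},{"x":2.5,"y":0,"z":0,"wx":0,"wy":0,"wz":0},{"x":4.5,"y":0,"z":-0.5,"wx":0,"wy":0,"wz":0},{"x":7,"y":0,"z":-1.5,"wx":0,"wy":0,"wz":0},{"x":10,"y":0,"z":-3,"wx":0,"wy":0,"wz":0},{"x":13,"y":0,"z":-5,"wx":0,"wy":0,"wz":0},{"x":16,"y":0,"z":-6,"wx":0,"wy":0,"wz":0},{"x":18,"y":0,"z":-6,"wx":0,"wy":0,"wz":0}])

```text
time: 10.25
tool_pos: [0.4837, -0.0089, 0.174]
ee_rot: [-0.492, 3.1, -0.002]
ft_force: [0.3, 0.3, -0.1]
opening: 0.0003
finger_force: 0.0
```

>>> drive_tool(motion=[{"x":0,"y":0,"z":0,"wx":0,"wy":0,"wz":0},{"x":0,"y":0,"z":0,"wx":0,"wy":0,"wz":0},{"x":0,"y":0,"z":0,"wx":0,"wy":0,"wz":0},{"x":0,"y":0,"z":0,"wx":0,"wy":0,"wz":0},{"x":0,"y":0,"z":0,"wx":0,"wy":0,"wz":0},{"x":0,"y":0,"z":0,"wx":0,"wy":0,"wz":0},{"x":0,"y":0,"z":0,"wx":0,"wy":0,"wz":0},{"x":0,"y":0,"z":0,"wx":0,"wy":0,"wz":0}])

```text
time: 11.05
tool_pos: [0.4849, -0.0082, 0.172]
ee_rot: [0.493, -3.102, -0.0]
ft_force: [0.3, 0.4, -0.5]
opening: 0.0005
finger_force: 0.0
```

```bash
cat > ang.py <<'E'
from h import *
f=r.grab_frame('side'); ox,oy,yaw=tin(); P=[]
for v in range(140,225,2):
    for u in range(265,340,2):
        if f['depth'][v,u]>0: P.append(world(f,u,v,w=0))
P=R.from_euler('z',-yaw).apply(np.array(P)-[ox,oy,0])*1000
m=(P[:,2]>85)&(P[:,2]<150)&(P[:,0]>60)&(P[:,0]<130)&(abs(P[:,1])<75); a=np.polyfit(P[m,2],P[m,0],1)
print(m.sum(),"lid angle",np.pi/2+np.arctan(a[0]),where())
E
python3 ang.py
```

```text
301 lid angle 1.8965247491171904 (array([-102.8,    0.4,  172. ]), array([-0.3 , -1.41,  0.32]), 11.1)
```

>>> drive_tool(motion=[{"x":0,"y":0,"z":0,"wx":0,"wy":0,"wz":0},{"x":0,"y":0,"z":0,"wx":0,"wy":0,"wz":0},{"x":0,"y":0,"z":0,"wx":0,"wy":0,"wz":0},{"x":0,"y":0,"z":0,"wx":0,"wy":0,"wz":0},{"x":0,"y":0,"z":0,"wx":0,"wy":0,"wz":0},{"x":0,"y":0,"z":0,"wx":0,"wy":0,"wz":0},{"x":0,"y":0,"z":0,"wx":0,"wy":0,"wz":0},{"x":0,"y":0,"z":0,"wx":0,"wy":0,"wz":0}])

```text
time: 11.9
tool_pos: [0.4848, -0.0082, 0.172]
ee_rot: [0.493, -3.103, -0.0]
ft_force: [0.3, -0.7, -0.3]
opening: 0.0006
finger_force: 0.0
```

```bash
python3 ang.py
```

```text
295 lid angle 1.890964841501332 (array([-102.8,    0.3,  172.1]), array([0.01, 0.19, 0.41]), 11.95)
```

The lid rests at 1.89 rad and is steady. I hand the job in.

```bash
python3 -c "
from plant import r
print(r.finish_job())"
```

```text
the job is handed in; nothing more can be done
None
```

I pressed the catch, the lid sprang ajar, and I pushed it over until it stayed open at about 1.89 rad. The arm is clear, no disturbance of the tin or its neighbours was visible in the pictures, and I handed the job in; no verdict came back.

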